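# Feel along a row of drilled holes for burrs

## Robot

A 6-joint arm with a two-finger parallel gripper is mounted at the origin on the work surface. World frame = base frame: x ahead of the robot, y to its left, z up, the work surface at z = 0. Lengths are in m, angles in rad, forces in N, time in s.
With the tool pointing down it reaches from about 0.275 to 0.825 m from the base axis. Payload 4.9 kg.
Tool frame: the origin (TCP) lies at the centre of the arm's flange, where the gripper is bolted on; the fingertips stand 173 mm ahead of it and the grasp point (between the pads) lies 155 mm ahead of it; z points along the fingers, y is the line along which they close (so a half turn about z gives the same grasp; the last joint's range is limited). The gripper opens to 85 mm and grips with 20 to 120 N. Pads are 22 mm wide; open, the fingers measure 114 mm over their backs; the gripper's body (76 mm by 85 mm) begins 54 mm behind the grasp point. The pads swing forward as they close: fully open they stand 13 mm farther back than shut.
Start: joints at [-0.134, 0.326, -0.193, 1.052, 0, 1.437], TCP at [0.55, 0, 0.405] pointing down, gripper open.
Joint ranges: [-2.65, 2.65], [-0.97, 1.79], [-1.3, 1.35], [-1.93, 2.1], [-1.47, 1.37], [-3.14, 3.14]. Speed limits (rad/s): [2.57, 2.57, 3.14, 3.14, 3.14, 3.14].

## Interface

Orientations are given as a unit quaternion [w, x, y, z].
In Python, from plant import bot gives the robot as it stands.
- The arm moves only by the tool drive_tool, never from a script. Its argument "rows" is text: rows parted by semicolons, each of 7 numbers parted by spaces: the shift along the tool's x, y, z normalised to -1 to 1, where 1 is 250 mm, then the turn, a rotation vector about the tool's x, y, z normalised to -1 to 1, where 1 is 10 degrees, then the closure, from -1 (fully open) to 1 (shut). A call has 1 to 10 rows; each row shifts and turns the commanded pose from where the row before left it, along the tool's axes as they then stand; what a row does not reach is not made up. A row lasts 1/8 s, in which the tool goes at most 62.5 mm and 10.7 degrees, less where a joint would pass 70% of its speed; a pose out of reach is approached as far as the arm can. A call with a number of a shift or a turn outside -1 to 1 is refused whole. A call with a gripper value outside its range is refused whole. The fingers move at their own pace and stop on an object; the grip force is fixed at half the most. Time passes only in rows, so rows that do not move let the fingers close. It gives the time, the measured TCP pose, the force, the opening and the grip force at its end, in the units of the state.
- bot.get_state(): the state, without advancing time (a new reading comes with each control period).
- bot.capture(name): name is "scene" or "side" or "wrist"; returns a dict with "pixels" (420x560x3 uint8, red, green, blue), "fx", "fy", "cx", "cy" (pixels), "dist_coeffs" ([k1, k2, p1, p2, k3] as OpenCV has them; the pictures are not rectified), "R" (3x3) and "t" (3): a world point X has camera coordinates R X + t. Camera axes: x right, y down, z forward; pixel columns grow to the right and rows downward; lengths in m; the calibration is good to about 2 mm. A picture is of the moment at which its call begins. There is no depth.
- bot.hand_in(): hands the job in; it is judged then, once.
Trained networks look in the newest picture that a camera, given by its name, has taken for a name from the list of things; names that differ only in an ending like _2 or _b are one class to them, and where a whole thing is asked for, a point or a joint stands for the part that bears it (a point fixed in the world has none). Each returns a list of dicts, best first, with "score" (0 to 1); they miss things now and then, are a little off and sometimes report something else, mostly with a low value. They report only what shows in the picture. A call takes as long as a camera call.
- bot.boxes_of(name, camera): "extent" ([left, top, right, bottom] as shares, 0 to 1, of the picture: columns of its width, rows of its height, round what is visible of it).
- bot.outline_of(name, camera): "pixels" (420x560 bool, what is visible of it) and "extent" ([left, top, right, bottom] as shares, 0 to 1, of the picture: columns of its width, rows of its height, round what is visible of it).
The state is a dict: "t": time; "qpos": joint angles; "dq": joint speeds; "effort": joint torques, N m; "eef_pos": TCP position; "eef_rot": TCP orientation; "contact_force": force on the tool from outside, world axes, zero at the start; "moment": the same for the moment, N m; "opening": finger opening in m; "gripper_force": force on a finger pad.
Only numpy, scipy, OpenCV 4.12 (cv2) and the standard library are available. Lean on these libraries where they do the work, as an engineer would, in place of code of your own. Each camera call takes 0.05 s, during which the arm holds its last target. There are 200 camera calls.

## Task

The holes in the thin aluminium strip held in the vice have just been drilled: feel them for burrs. With the fingers closed and pointing straight down, run the fingertips along the top of the strip over the middle of the row of holes, from the hole nearest the vice to the one nearest the free end, in one unbroken stroke and with a light touch so that the strip hardly bends, then take the hand away. Only touch the strip, do not pinch or lift it, and leave everything lying around it where it is.

Things in the scene. Friction and masses are not known exactly. Their poses are not given: they have to be found in the camera images.
- vice: heavy dark-red cast bench vice bolted to the bench, jaws 115 mm wide, shut on the strip; origin under its base, z up, y along the jaws towards the strip's free end, x from the screw handle to the anvil at the back. Jaw tops lie 186 mm above the bench, the rest of the vice lower (the bolt on its anvil reaches 192 mm). Turned up to 0.35 rad either way
- strip: free length of a plain aluminium strip, 25 mm wide, 3 mm thick, 240 mm long, clamped flat in the vice, its upper face level and flush with the jaw tops (186 mm above the bench). Origin on the upper face's centre line at the side of the jaws; x along the strip to the free end, y across, z up. Five 10 mm holes lie on the centre line at x = 75, 111, 147, 183 and 219 mm
- free_end (a point): middle of the strip's free end, at its upper face, 240 mm from the jaws and 186 mm above the bench at rest. The strip gives like a spring hinged at the jaws and returns by itself: pressed down at a metres from the jaws it yields with 25/a^2 N/m (about 4.4 N per mm at the first hole, 0.5 N per mm at the last)
- hole1 (a point): centre of hole 1 at the strip's upper face, counted from the vice (75 mm from the jaws); 10 mm across
- hole2 (a point): centre of hole 2 at the strip's upper face, counted from the vice (111 mm from the jaws); 10 mm across
- hole3 (a point): centre of hole 3 at the strip's upper face, counted from the vice (147 mm from the jaws); 10 mm across
- hole4 (a point): centre of hole 4 at the strip's upper face, counted from the vice (183 mm from the jaws); 10 mm across
- hole5 (a point): centre of hole 5 at the strip's upper face, counted from the vice (219 mm from the jaws); 10 mm across, the last before the free end, 21 mm from it
- hammer: claw hammer, red shaft with black grip, 270 mm long, head 135 mm, lying on its side on the bench; x along the handle towards the head; bystander, to be left alone
- punch: centre punch, 100 mm long, 10 mm square with a pointed end at +x, lying on the bench; bystander, to be left alone
- file: flat file with a wooden handle, 295 mm long, 24 mm high, lying on the bench; origin near its middle, x towards the blade's end; bystander, to be left alone
- vblock: steel V-block, 60 x 45 x 42 mm, on the bench, often under the strip; bystander, to be left alone
- oil: white plastic oil bottle with black cap, 54 mm diameter, 135 mm tall, standing on the bench; bystander, to be left alone
- tub: clear open plastic tub of screws, 150 x 200 x 75 mm, on the bench; bystander, to be left alone
- rotary: grey battery rotary tool with a small cutting disc, 200 mm long, 50 mm high, lying on the bench; x towards the disc; bystander, to be left alone
- bolt: loose hex bolt standing on its head on the small anvil behind the vice's jaws, 22 mm across, 44 mm tall, origin at its foot (bystander, to be left alone)

How it is judged:
By the outcome, as a careful person would: the job done as asked, in the order asked, and still so for the second after the job is handed in, with the robot touching nothing.
It also fails if it takes over 45 s, if anything falls off the work surface, if the arm or the gripper's body presses on something with over 40 N, if the wrist force passes 120 N, or if a joint passes its speed limit or range.

## Working session

There is one attempt and no reset: what is moved stays moved. The work goes in short steps, Python scripts to look and compute and a tool call to move; the robot and the scene stay as the last step left them, time stands still between calls to the robot, and variables do not carry over. Pictures are saved under pics/ and viewed, at most 10 in all, crops included, and the job is handed in when it is done.

Besides the shell and the picture viewer there is one more tool, called after ">>>" as name(argument=value, ...) on one line, values as JSON. drive_tool: Moves the arm, as the interface text tells. Its arguments: {"type":"object","properties":{"rows":{"type":"string"}},"required":["rows"]}

```bash
mkdir -p pics
python3 - <<'E'
from plant import bot
import cv2,numpy as np
s=bot.get_state();print({k:np.round(v,4) if not isinstance(v,dict) else v for k,v in s.items()})
ims=[]
for n in("scene","side","wrist"):
    c=bot.capture(n);cv2.imwrite(f"pics/{n}0.png",c["pixels"][...,::-1])
    print(n,c["fx"],c["cx"],c["cy"],np.round(c["dist_coeffs"],3),np.round(c["R"],3).tolist(),np.round(c["t"],3))
    for o in("strip","hole1","hole5","free_end","vice","bolt"):
        print(o,[(np.round(np.array(b["extent"])*[560,420,560,420],1).tolist(),round(b["score"],2)) for b in bot.boxes_of(o,n)[:5]])
E
```

```text
{'t': np.float64(0.0), 'qpos': array([-0.1342,  0.3269, -0.1936,  1.052 ,  0.    ,  1.4366]), 'dq': array([-0.0005, -0.0019,  0.0017,  0.0009,  0.0017, -0.0012]), 'effort': array([-1.20000e-03, -4.43399e+01,  2.62443e+01,  1.56000e-02,
       -2.00000e-04, -0.00000e+00]), 'eef_pos': array([5.497e-01, 1.000e-04, 4.039e-01]), 'eef_rot': array([-7.000e-04,  7.071e-01,  7.071e-01, -5.000e-04]), 'contact_force': array([ 0.4958,  0.1218, -0.8612]), 'moment': array([ 0.0011, -0.0587, -0.0639]), 'gripper_force': np.float64(0.0), 'opening': np.float64(0.0858)}
scene 490.0639965116898 280.11743849840406 206.86405182101063 [-0.05  0.    0.    0.    0.  ] [[0.862, 0.507, -0.001], [0.354, -0.604, -0.714], [-0.363, 0.615, -0.7]] [-0.525 -0.025  1.265]
strip [([188.3, 217.9, 294.1, 296.0], 0.78)]
hole1 [([182.1, 219.1, 295.3, 295.9], 0.62), ([210.4, 235.9, 253.4, 253.6], 0.48)]
hole5 [([182.1, 219.1, 295.3, 295.9], 0.62), ([210.4, 235.9, 253.4, 253.6], 0.48)]
free_end [([186.5, 219.5, 294.0, 292.6], 0.62)]
vice [([83.7, 216.4, 295.9, 417.6], 0.83)]
bolt []
side 403.6560203973276 276.82404118149486 
[... 176 characters left out ...]
, 260.8], 0.75)]
hole1 [([292.5, 193.4, 353.0, 263.4], 0.69)]
hole5 [([292.5, 193.4, 353.0, 263.4], 0.69)]
free_end [([298.0, 195.6, 351.3, 261.8], 0.67)]
vice [([237.0, 193.3, 449.5, 408.5], 0.96), ([293.7, 194.2, 354.5, 262.3], 0.58)]
bolt [([417.3, 262.2, 430.5, 290.9], 0.75)]
wrist 334.64651594440085 278.431399087062 208.28758540852715 [-0.084  0.     0.     0.     0.   ] [[1.0, -0.0, -0.0], [-0.0, -0.951, 0.309], [-0.0, -0.309, -0.951]] [-0.549 -0.04   0.38 ]
strip [([265.8, 150.5, 393.5, 381.0], 0.8)]
hole1 [([268.1, 152.5, 391.8, 380.5], 0.76)]
hole5 [([268.1, 152.5, 391.8, 380.5], 0.76)]
free_end [([268.6, 153.8, 390.9, 381.4], 0.8)]
vice [([90.0, 154.2, 391.1, 406.8], 0.76)]
bolt []
```

```bash
python3 -c "
import cv2,numpy as np
s,d,w=[cv2.imread(f'pics/{n}0.png') for n in('scene','side','wrist')]
cv2.imwrite('pics/sw.png',np.vstack([np.hstack([cv2.resize(s,(400,300)),cv2.resize(d,(400,300))])]))
cv2.imwrite('pics/w2.png',cv2.resize(w[120:420,180:560],None,fx=2,fy=2,interpolation=cv2.INTER_CUBIC))
"
```

```text
(no output)
```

View pics/sw.png

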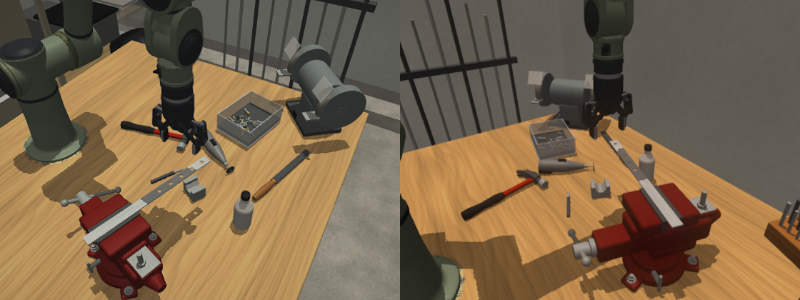

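View pics/w2.png

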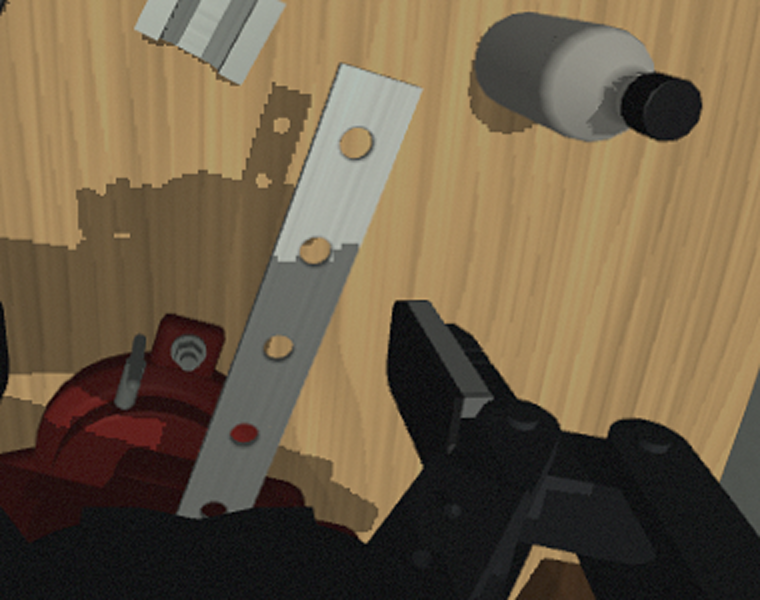

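The left picture (scene) shows the strip running from the vice at the lower left to its free end under the gripper, and the right one (side) shows it from the vice side. In the wrist crop, holes 5 to 1 are at about (356,143), (316,251), (278,347), (244,434) and (214,510, partly hidden). The free-end corners are at (342,64) and (421,88).

```bash
cat > h.py <<'E'
import numpy as np,cv2
def proj(c,X):
    K=np.array([[c["fx"],0,c["cx"]],[0,c["fy"],c["cy"]],[0,0,1]])
    return cv2.projectPoints(np.asarray(X,float).reshape(-1,1,3),cv2.Rodrigues(np.array(c["R"]))[0],np.array(c["t"],float),K,np.array(c["dist_coeffs"],float))[0].reshape(-1,2)
def pts(p,loc,z=.186):
    x,y,a=p;l=np.array(loc)
    return np.c_[x+l[:,0]*np.cos(a)-l[:,1]*np.sin(a),y+l[:,0]*np.sin(a)+l[:,1]*np.cos(a),np.full(len(l),z)]
LOC=[(.219,0),(.183,0),(.147,0),(.111,0),(.24,.0125),(.24,-.0125)]
E
python3 - <<'E'
from plant import bot
from h import *
from scipy.optimize import least_squares
px=np.array([(356,143),(316,251),(278,347),(244,434),(342,64),(421,88)])/2+[180,120]
c=bot.capture("wrist")
r=least_squares(lambda p:(proj(c,pts(p,LOC))-px).ravel(),[.5,-.1,1.2])
print(r.x,np.round(r.fun.reshape(-1,2),1).tolist(),pts(r.x,[(.075,0),(.219,0),(.24,0)]).round(4).tolist())
np.save("p.npy",r.x)
out=[]
for n,(u,v) in dict(scene=(180,205),side=(270,180)).items():
    c=bot.capture(n);im=cv2.resize(c["pixels"][v:v+100,u:u+130,::-1],None,fx=6,fy=6,interpolation=cv2.INTER_CUBIC)[:300*2,:780].copy()
    im=cv2.resize(im,(390*1,300)) if 0 else im
    for q in proj(c,pts(r.x,[(.075,0),(0,.0125),(0,-.0125)]+LOC)):
        cv2.circle(im,tuple(int(t) for t in (q-[u,v]+.5)*6),3,(0,0,255),-1)
    out.append(cv2.resize(im,(400,308)))
cv2.imwrite("pics/ov.png",np.hstack(out))
E
```

```text
[ 0.53343517 -0.18100507  1.28383758] [[0.3, 0.1], [-0.3, 0.3], [-0.1, 1.0], [-0.2, 0.8], [-0.5, -1.1], [0.8, -0.4]] [[0.5547, -0.1091, 0.186], [0.5954, 0.029, 0.186], [0.6014, 0.0492, 0.186]]
```

View pics/ov.png

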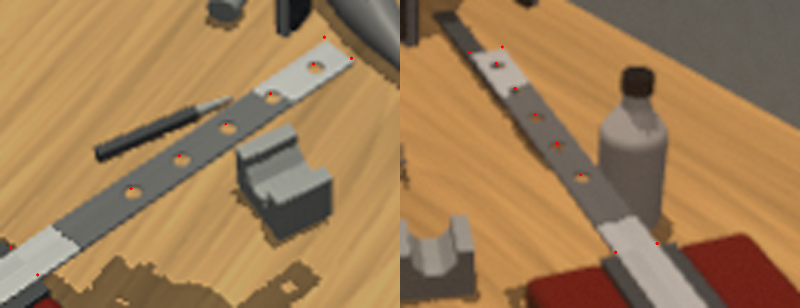

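The overlay shows projected points within about 1 px of the holes in both views: scene holes sit around +3,+3 crop px from the dots, side +2,+2. I'll do a joint fit over the three cameras and then plan the hand pose.

Run:
```python
from plant import bot
from h import *
from scipy.optimize import least_squares
W=np.array([(356,143),(316,251),(278,347),(244,434)])/2+[180,120]
k=6*400/780
S=np.array([(317,66),(273,97),(228,128),(182,159)])/k-.5+[180,205]
D=(np.array([(498,65),(516,91),(537,118),(559,147)])-[400,0])/k-.5+[270,180]
cs=[bot.capture(n) for n in("wrist","scene","side")]
def f(p):
    o=[]
    for c,q in zip(cs,(W,S,D)):
        X=pts(p,LOC[:4]); z=(X@np.array(c["R"]).T+c["t"])[:,2:]
        o.append((proj(c,X)-q)*z/c["fx"]*1000)
    return np.vstack(o).ravel()
r=least_squares(f,np.load("p.npy"),x_scale=[.01,.01,.1])
print(r.x,np.round(r.fun.reshape(-1,2),1).tolist());np.save("p.npy",r.x)
print(pts(r.x,[(.062,0),(.075,0),(.219,0),(.23,0),(.24,0)]).round(4).tolist())
for o in("oil","vblock","rotary","bolt"):
  print(o,[(n,np.round(np.array(b["extent"])*[560,420,560,420]).tolist(),round(b["score"],2)) for n in("scene","side","wrist") for b in bot.boxes_of(o,n)[:1]])
s=bot.get_state();print(s["t"],s["eef_pos"],s["eef_rot"])
```

```text
[ 0.53437323 -0.1816939   1.28361327] [[1.1, 0.7], [0.7, 0.8], [0.8, 1.2], [0.8, 1.1], [-1.7, -0.4], [-1.1, -1.4], [-0.9, -1.6], [-1.2, -1.2], [-0.1, -1.0], [0.5, -1.8], [0.0, -2.1], [-0.0, -2.2]]
[[0.5519, -0.1222, 0.186], [0.5556, -0.1098, 0.186], [0.5964, 0.0283, 0.186], [0.5995, 0.0389, 0.186], [0.6024, 0.0485, 0.186]]
oil [('scene', [324.0, 267.0, 353.0, 323.0], 0.92), ('wrist', [416.0, 127.0, 534.0, 191.0], 0.81)]
vblock [('scene', [185.0, 220.0, 293.0, 298.0], 0.74), ('side', [267.0, 248.0, 291.0, 277.0], 0.77), ('wrist', [249.0, 96.0, 321.0, 163.0], 0.81)]
rotary [('scene', [287.0, 183.0, 329.0, 241.0], 0.75), ('side', [193.0, 222.0, 265.0, 244.0], 0.79)]
bolt [('scene', [191.0, 348.0, 205.0, 376.0], 0.64), ('side', [416.0, 266.0, 431.0, 291.0], 0.62)]
1.95 [5.50026421e-01 2.55345664e-05 4.04699246e-01] [ 1.96202663e-05  7.07092104e-01  7.07121457e-01 -2.28066847e-06]
```

>>> drive_tool(rows="-0.158 0.004 0 0 0 0 1; -0.158 0.004 0 0 0 0 1; -0.158 0.004 0 0 0 0 1; 0 0 0 0 0 0.82 1; 0 0 0 0 0 0.825 1; 0 0 0.04 0 0 0 1; 0 0 0.04 0 0 0 1; 0 0 0.04 0 0 0 1; 0 0 0 0 0 0 1; 0 0 0 0 0 0 1")

```text
t: 3.2
eef_pos: [0.5531, -0.1184, 0.3747]
eef_rot: [-0.0, 0.801, 0.599, -0.0]
contact_force: [-0.5, -0.3, 0.8]
opening: 0.0001
gripper_force: 0.0
```

```bash
cat > st.py <<'E'
from plant import bot
from h import *
p=np.load("p.npy");s=bot.get_state()
d=s["eef_pos"][:2]-p[:2];a=p[2]
w,x,y,z=s["eef_rot"];R=np.array([1-2*(y*y+z*z),2*(x*y+w*z),2*(x*z-w*y)]);tz=[2*(x*z+w*y),2*(y*z-w*x),1-2*(x*x+y*y)]
print("t",round(s["t"],2),"along %.4f lat %.4f gap %.4f"%(d@[np.cos(a),np.sin(a)],d@[-np.sin(a),np.cos(a)],s["eef_pos"][2]-.359),"yaw err",round(np.arctan2(R[1],R[0])-a,4),"tz",np.round(tz,4),"F",np.round(s["contact_force"],2),"M",np.round(s["moment"],3),s["opening"])
E
python3 - <<'E'
exec(open('st.py').read())
for n in("scene","wrist"):
    c=bot.capture(n)
    im=c["pixels"][...,::-1]
    if n=="scene": im=cv2.resize(im[180:320,130:317],(400,300),interpolation=cv2.INTER_CUBIC);A=im
    else: B=cv2.resize(im,(400,300))
cv2.imwrite("pics/c1.png",np.hstack([A,B]))
E
```

```text
t 3.2 along 0.0660 lat -0.0000 gap 0.0157 yaw err 0.0005 tz [-0. -0. -1.] F [-0.53 -0.26  0.78] M [-0.033  0.021 -0.034] 6.84853125224518e-05
```

View pics/c1.png

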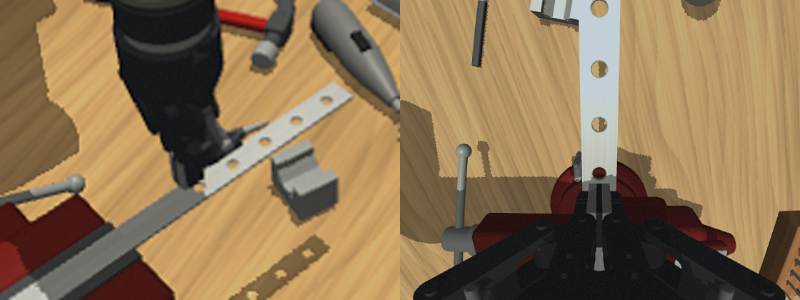

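The wrist view (right half) shows the strip centre at column 600, in line with the closed fingers. The scene view (left half) shows hole 1 just beside the fingertips. The alignment is good, so I'll descend.

>>> drive_tool(rows="0 0 0.028 0 0 0 1; 0 0 0.028 0 0 0 1; 0 0 0 0 0 0 1; 0 0 0 0 0 0 1")

```text
t: 3.8
eef_pos: [0.553, -0.1185, 0.3606]
eef_rot: [-0.0, 0.801, 0.599, -0.0]
contact_force: [0.2, -0.2, -0.6]
opening: -0.0
gripper_force: 0.0
```

```bash
python3 st.py
python3 - <<'E'
from plant import bot
for i in range(6):
    bot.capture("wrist");s=bot.get_state();print(s["contact_force"].round(2),s["eef_pos"][2].round(5))
E
```

```text
t 3.8 along 0.0659 lat 0.0000 gap 0.0016 yaw err 0.0001 tz [-3.e-04  1.e-04 -1.e+00] F [ 0.23 -0.24 -0.61] M [-0.03 -0.01 -0.06] -2.9041005801348133e-05
[-0.56  0.28 -0.12] 0.36073
[0.12 0.35 0.27] 0.36082
[0.02 0.17 0.21] 0.36086
[ 0.05 -0.66  0.77] 0.36086
[ 0.09 -0.06 -0.52] 0.36085
[-1.12 -0.36 -0.37] 0.36085
```

>>> drive_tool(rows="0 0 0.004 0 0 0 1; 0 0 0 0 0 0 1; 0 0 0 0 0 0 1")

```text
t: 4.47
eef_pos: [0.553, -0.1185, 0.3597]
eef_rot: [-0.0, 0.801, 0.599, -0.0]
contact_force: [-0.1, -0.5, 0.5]
opening: -0.0002
gripper_force: 0.0
```

```bash
cat > f.py <<'E'
from plant import bot
import numpy as np
F=[];Z=[]
for i in range(6):
    bot.capture("wrist");s=bot.get_state();F.append(s["contact_force"]);Z.append(s["eef_pos"])
print(s["t"],np.mean(F,0).round(2),np.mean(Z,0).round(5))
E
python3 f.py
```

```text
4.775 [-0.05 -0.29  0.17] [ 0.55302 -0.11848  0.35968]
```

>>> drive_tool(rows="0 0 0.002 0 0 0 1; 0 0 0 0 0 0 1; 0 0 0 0 0 0 1")

```text
t: 5.15
eef_pos: [0.553, -0.1185, 0.3592]
eef_rot: [0.0, 0.801, 0.599, 0.0]
contact_force: [0.2, -0.4, 0.7]
opening: -0.0001
gripper_force: 0.3
```

```bash
python3 f.py
```

```text
5.45 [-0.    0.08  0.64] [ 0.55305 -0.11849  0.35924]
```

>>> drive_tool(rows="0 0 0.0012 0 0 0 1; 0 0 0 0 0 0 1; 0 0 0 0 0 0 1")

```text
t: 5.82
eef_pos: [0.553, -0.1185, 0.359]
eef_rot: [0.0, 0.801, 0.599, 0.0]
contact_force: [-0.3, 0.1, 2.0]
opening: 0.0002
gripper_force: 1.1
```

```bash
python3 f.py
```

```text
6.125 [-0.38  0.09  2.46] [ 0.55304 -0.1185   0.35898]
```

>>> drive_tool(rows="0.016 0 0 0 0 0 1; 0.032 0 0.0002 0 0 0 1; 0.032 0 0.0002 0 0 0 1; 0.032 0 0.0002 0 0 0 1; 0.032 0 0.0002 0 0 0 1; 0.032 0 0.0002 0 0 0 1")

```text
t: 6.88
eef_pos: [0.5656, -0.0756, 0.3586]
eef_rot: [-0.0, 0.801, 0.599, -0.0]
contact_force: [-1.0, -0.3, 1.3]
opening: -0.0003
gripper_force: 0.8
```

```bash
python3 st.py
```

```text
t 6.88 along 0.1106 lat 0.0001 gap -0.0004 yaw err 0.0004 tz [-1.e-04  1.e-04 -1.e+00] F [-0.98 -0.26  1.26] M [-0.201  0.059 -0.012] -0.0003006003680078961
```

>>> drive_tool(rows="0.032 0 0.0001 0 0 0 1; 0.032 0 0.0001 0 0 0 1; 0.032 0 0.0001 0 0 0 1; 0.032 0 0.0002 0 0 0 1; 0.032 0 0.0002 0 0 0 1; 0.032 0 0.0002 0 0 0 1; 0.032 0 0.0002 0 0 0 1")

```text
t: 7.75
eef_pos: [0.5815, -0.022, 0.3583]
eef_rot: [-0.0, 0.801, 0.599, 0.0]
contact_force: [-0.3, -0.0, 0.5]
opening: -0.0001
gripper_force: 0.4
```

```bash
python3 st.py
```

```text
t 7.75 along 0.1665 lat 0.0001 gap -0.0007 yaw err 0.0001 tz [-1.e-04  1.e-04 -1.e+00] F [-0.27 -0.03  0.45] M [-0.089  0.064 -0.019] -8.132220365764532e-05
```

>>> drive_tool(rows="0.032 0 0.0002 0 0 0 1; 0.032 0 0.0002 0 0 0 1; 0.032 0 0.0001 0 0 0 1; 0.032 0 0.0001 0 0 0 1; 0.032 0 0.0001 0 0 0 1; 0.032 0 0.0001 0 0 0 1; 0.032 0 0.0001 0 0 0 1; 0.032 0 0 0 0 0 1; 0 0 0 0 0 0 1")

```text
t: 8.88
eef_pos: [0.5996, 0.0395, 0.3581]
eef_rot: [-0.0, 0.801, 0.599, 0.0]
contact_force: [0.9, 0.5, 0.9]
opening: -0.0003
gripper_force: 0.2
```

```bash
python3 st.py;python3 f.py
```

```text
t 8.88 along 0.2306 lat 0.0001 gap -0.0009 yaw err 0.001 tz [ 1.e-04  4.e-04 -1.e+00] F [0.88 0.51 0.88] M [ 0.03   0.003 -0.023] -0.00025886109841965734
9.175 [0.21 0.3  0.45] [0.59945 0.03881 0.35812]
```

Contact held to the end: about 0.5 N on the fingertips with roughly 1.2 mm of bend. Next I'll lift straight up.

>>> drive_tool(rows="0 0 -0.02 0 0 0 1; 0 0 -0.08 0 0 0 1; 0 0 -0.12 0 0 0 1; 0 0 -0.12 0 0 0 1; 0 0 -0.06 0 0 0 1; 0 0 0 0 0 0 1; 0 0 0 0 0 0 1; 0 0 0 0 0 0 1")

```text
t: 10.18
eef_pos: [0.5992, 0.0388, 0.4567]
eef_rot: [-0.001, 0.801, 0.599, -0.001]
contact_force: [0.6, -0.7, -0.4]
opening: 0.0001
gripper_force: 0.0
```

```bash
python3 - <<'E'
from plant import bot
import cv2
c=bot.capture("scene");cv2.imwrite("pics/end.png",c["pixels"][...,::-1])
E
python3 st.py
```

```text
t 10.22 along 0.2298 lat 0.0002 gap 0.0979 yaw err 0.0 tz [-2.1e-03  1.0e-04 -1.0e+00] F [-0.5  -0.62  1.15] M [ 0.004 -0.006  0.032] 9.098377155445882e-06
```

View pics/end.png

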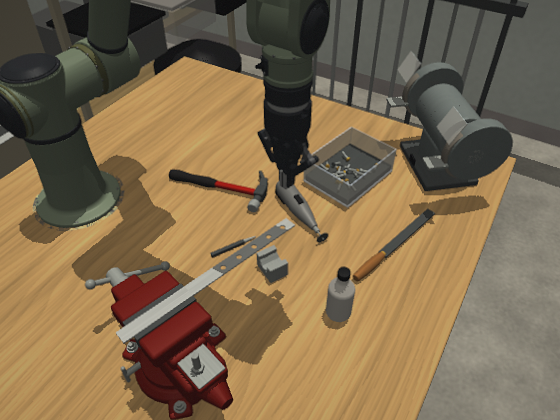

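The picture shows the hand clear above the free end (about 290,225). The strip is back level, and the bystanders and the bolt (195,362) are in place.

```bash
python3 -c "
from plant import bot
print(bot.hand_in())"
```

```text
the job is handed in; nothing more can be done
None
```

The closed fingertips made one light, unbroken stroke along the strip over holes 1 to 5 (about 2.5 N at the start, 0.5 N at the end, bend about 1 mm); the hand was then lifted clear, nothing else was visibly moved, and the job was handed in at about 10 s.

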